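# Shut the terminal covers and hold the sensor slide at its mark

### The arm

A 6-joint arm with a two-finger parallel gripper is mounted at the origin on the work surface. World frame = base frame: x ahead of the robot, y to its left, z up, the work surface at z = 0. Lengths are in mm, angles in rad, forces in N, time in s.
With the tool pointing down it reaches from about 325 to 775 mm from the base axis. Payload 5.5 kg.
Tool frame: the origin (TCP) lies at the centre of the arm's flange, where the gripper is bolted on; the fingertips stand 173 mm ahead of it and the grasp point (between the pads) lies 155 mm ahead of it; y points along the fingers, z is the direction in which the jaws open and shut, and the axes are right-handed (so a half turn about y gives the same grasp; the last joint's range is limited). The gripper opens to 85 mm and grips with 20 to 120 N. Pads are 22 mm wide; open, the fingers measure 114 mm over their backs; the gripper's body (76 mm by 85 mm) begins 54 mm behind the grasp point. The pads swing forward as they close: fully open they stand 13 mm farther back than shut.
Start: joints at [-1.171, 0.091, 1.231, -0, 1.82, -0.057], TCP at [264.649, -538.497, 404.675] pointing down, gripper open.
Joint ranges: [-2.87, 2.87], [-0.86, 2.18], [0.17, 2.46], [-1.51, 4.65], [0.06, 2.69], [-2.65, 2.65]. Speed limits (rad/s): [2.57, 2.57, 3.01, 3.14, 3.14, 3.14].

### API

Orientations are given as a unit quaternion [w, x, y, z].
In Python, from rig import monitor, optics, bot, nets gives the robot as it stands.
- The arm moves only by the tool apply_moves, never from a script. Its argument "series" is a list of rows, each an object with "delta_pos": the shift along the world's x, y, z in m, a list of three; "turn": the turn, a rotation vector about the world's x, y, z in degrees, a list of three; "hand": the finger opening in m, from 0 to 0.0854. In form: [{"delta_pos": [tx, ty, tz], "turn": [wx, wy, wz], "hand": hand}, ...]. A call has 1 to 12 rows; each row is the pose to reach, as a shift and turn from the pose measured when the call began; what a row does not reach only later rows make up. A row lasts 1/10 s, in which the tool goes at most 50 mm and 8.59 degrees, less where a joint would pass 70% of its speed; a pose out of reach is approached as far as the arm can. A call with a gripper value outside its range is refused whole. The fingers move at their own pace and stop on an object; "newtons" is the grip in N (left out, the last holds). Time passes only in rows, so rows that repeat a pose let the fingers close. It gives the time, the measured TCP pose, the force and the opening at its end, in the units of the state.
- monitor.observe(): the state, without advancing time (a new reading comes with each control period).
- optics.capture(name): name is "scene" or "top" or "wrist"; returns (picture, depth): 400x640x3 uint8, red, green, blue; 400x640 float32, mm along the optical axis (not along the pixel's ray), 0 where there is no reading.
- optics.camera_model(name): a dict with "fx", "fy", "cx", "cy" (pixels), "view" (4x4, takes a point from world to camera coordinates). Camera axes: x right, y up, looking along -z (the intrinsics and any distortion apply to the point x, -y, -z); pixel columns grow to the right and rows downward; lengths in mm; the calibration is good to about 2 mm. A picture is of the moment at which its call begins: read the wrist's pose just before it. camera_model takes no time and is no camera call; for the wrist camera it gives the pose at the moment of the call.
- bot.sign_off(): hands the job in, once; it reports no verdict.
Trained networks look in the newest picture that a camera, given by its name, has taken for a name from the list of things; names that differ only in an ending like _2 or _b are one class to them, and where a whole thing is asked for, a point or a joint stands for the part that bears it (a point fixed in the world has none). Each returns a list of dicts, best first, with "p" (0 to 1); they miss things now and then, are a little off and sometimes report something else, mostly with a low value. They report only what shows in the picture. A call takes as long as a camera call.
- nets.boxes_of(camera, label): "rect" ([left, top, width, height] in pixels, round what is visible of it).
- nets.cut_out(camera, label): "mask" (400x640 bool, what is visible of it) and "rect" ([left, top, width, height] in pixels, round what is visible of it).
- nets.spot_point(camera, label): "at" ([row, column] in pixels: a listed point, or the origin of a listed thing).
The state is a dict: "t": time; "joints": joint angles; "qvel": joint speeds; "effort": joint torques, N m; "position": TCP position; "ee_rot": TCP orientation; "ft_force": force on the tool from outside, world axes, zero at the start; "torque": the same for the moment, N m; "gripper_width": finger opening in mm.
Only numpy, scipy, OpenCV 4.12 (cv2) and the standard library are available. Lean on these libraries where they do the work, as an engineer would, in place of code of your own. Each camera call takes 0.05 s, during which the arm holds its last target.

### The job

On the position-sensor test rig, first press both orange terminal covers down until they click and stay shut on their own. Then pull the blue spring-return handle out until its red pointer stands over the green mark on the scale, and finish while still holding it there with the gripper, steady, so that the reading can be taken: do not let go. Leave the other things on the bench and on the rig where they are.

Things in the scene. Friction and masses are not known exactly. Their poses are not given: they have to be found in the camera images.
- rig: the fixed test rig, on a grey base plate 10 mm thick, x -140 to +125, y -135 to +135 mm. Origin on the table at the middle of the rig, z up, y across it, -x the way the handle pulls out (roughly towards the robot). An aluminium sensor housing 44 mm wide, top at 50 mm, fills x 0 to 115 at y = 0; the orange covers lie left (+y) and right (-y) of it
- cover_left (a joint): angle (rad) of the left orange cover: 0 shut and level, grows as it opens; starts at 0.55 to 0.95. Hinge line parallel to the rig's y at rig x +105, y +85, height 50 mm. Friction keeps it where it starts and a weak spring lifts it from near shut; in the last 0.1 rad its nose snaps under a sprung catch, which holds it within 0.03 of 0. Takes about 5 N, 45 mm from the hinge
- cover_right (a joint): angle (rad) of the right orange cover: 0 shut and level, grows as it opens; starts at 0.55 to 0.95. Hinge line parallel to the rig's y at rig x +105, y -85, height 50 mm. Friction keeps it where it starts and a weak spring lifts it from near shut; in the last 0.1 rad its nose snaps under a sprung catch, which holds it within 0.03 of 0. Takes about 5 N, 45 mm from the hinge
- cover_left_top (a point): the place to press: on the upper face of the left orange cover (plate 64 long x 60 wide x 4 mm, free edge towards the robot, 66 mm from its hinge), on its centre line 45 mm from the hinge; moves with the cover, 52 mm above the table when shut. The black catch post (12 x 18 mm, top 64 mm above the table) stands 78 to 90 mm from the hinge
- cover_right_top (a point): the place to press: on the upper face of the right orange cover (plate 64 long x 60 wide x 4 mm, free edge towards the robot, 66 mm from its hinge), on its centre line 45 mm from the hinge; moves with the cover, 52 mm above the table when shut. The black catch post (12 x 18 mm, top 64 mm above the table) stands 78 to 90 mm from the hinge
- slide: the sensor's slide with its blue handle, in one piece; origin on the table's level straight under the handle's centre, axes as the rig's. How far it is pulled = -50 mm minus its x in the rig's frame, from 0 (rest) to 80 mm (end stop), along the rig's -x. A spring draws it back with 4 N at rest plus 1 N for each 10 mm pulled (at most 11 N with friction); let go, it returns home
- handle (a point): the place to grip the blue upright handle: its centre, 55 mm above the table. The handle measures 16 mm along the rig's x and 26 mm along its y, from 17 to 75 mm above the table; at rest its back is 42 mm in front of the sensor housing. The space beside it is free above 25 mm
- pointer (a point): the red pointer, a bar 3 mm wide fixed to the handle's foot and reaching over the scale on the left (+y) side; this point is on its centre line over the scale, 22 mm above the table, same rig x as the handle's centre
- mark: the green mark, a band 14 mm wide (along the rig's x) and 34 mm long across the white scale, fixed; origin at its centre, axes as the rig's. The pull is right when pointer and mark have the same rig x; the pull needed is between 32 and 58 mm
- plug: bystander: green connector plug 14 x 26 x 14 mm lying on the rig's base plate, origin under its centre
- standoff: bystander: brass standoff, 14 mm diameter, 24 mm tall, on the rig's base plate, origin under its centre
- meter: bystander: yellow hand-held meter 150 x 76 x 37 mm lying flat, origin under its centre
- screwdriver: bystander: screwdriver lying on the table
- parts_tray: bystander: blue divided tray 100 x 140 x 35 mm, origin under its centre
- reel: bystander: grey empty reel, 60 mm diameter, 36 mm tall, origin under its centre
- mug: bystander: white mug, 80 mm diameter, 90 mm tall, origin under its centre

How it is judged (in metres and radians):
On the way, in this order (a step that is already met when the one before it is completed fails the run):
1. both terminal covers are pressed shut (value of joint each of cover_left, cover_right below 0.05 rad), for 0.2 s.
2. the slide is pulled out so that its pointer stands over the green mark (all of step 1 and x of pointer in the frame of mark between -0.0075 and 0.0075 m and contact force between slide and the fingers above 2 N), for 0.2 s.
At the end, for the whole second after the job is handed in: Both covers are shut on their detents (within 0.05 rad), the pointer's centre line is within 7.5 mm of the middle of the green mark along the scale, the slide is at rest and the fingers still hold it (more than 2 N between fingers and slide) (all of step 2 and linear speed of slide below 0.01 m/s); the arm keeps its last pose, push and grip.
It fails at once if a bystander is pushed more than 40 mm from its place (distance of any of plug, standoff, meter, screwdriver, parts_tray, reel, mug from where it was at the start of the episode above 0.04 m).
It also fails if it takes over 54 s, if anything falls off the work surface, if the arm or the gripper's body presses on something with over 40 N, if the wrist force passes 120 N, or if a joint passes its speed limit or range.

## Working session

There is one attempt and no reset: what is moved stays moved. The work goes in short steps, Python scripts to look and compute and a tool call to move; the robot and the scene stay as the last step left them, time stands still between calls to the robot, and variables do not carry over. Pictures are saved under pics/ and viewed, and the job is handed in when it is done.

Besides the shell and the picture viewer there is one more tool, called after "Request:" as name([rows], argument=value, ...), one row to a line, values as JSON. apply_moves: Moves the arm, as the interface text tells. Its arguments: {"type":"object","properties":{"series":{"type":"array","items":{"type":"object","properties":{"delta_pos":{"type":"array","items":{"type":"number"}},"turn":{"type":"array","items":{"type":"number"}},"hand":{"type":"number"}}}},"newtons":{"type":"number"}},"required":["series"]}

```bash
ls; mkdir -p pics
cat > h.py <<'E'
import numpy as np, cv2
from rig import monitor, optics, bot, nets
def save(n,im): cv2.imwrite('pics/'+n+'.png',cv2.cvtColor(im,cv2.COLOR_RGB2BGR))
E
python3 - <<'E'
from h import *
print(monitor.observe())
for c in ['scene','top']:
    im,d=optics.capture(c); save(c+'0',im); np.savez(c+'0.npz',im=im,d=d)
    print(c,{k:(np.round(v,3).tolist() if k=='view' else v) for k,v in optics.camera_model(c).items()})
    for l in ['cover_left_top','cover_right_top','handle','pointer','mark','rig','slide']:
        print(l,[(np.round(r['at'],1).tolist(),round(float(r['p']),2)) for r in nets.spot_point(c,l)][:3])
E
```

```text
pics
{'t': 0.0, 'joints': array([-1.17070402e+00,  9.18666497e-02,  1.23192851e+00,  1.41272915e-05,
        1.81982769e+00, -5.66951143e-02]), 'qvel': array([ 7.23582390e-04, -1.02211118e-03,  2.73212649e-04, -9.59939352e-04,
       -7.98289928e-04, -1.38453329e-05]), 'effort': array([-6.98823387e-04, -4.58727944e+01, -4.18025887e+01, -1.81441342e-04,
        1.14469652e-02,  2.35588811e-05]), 'position': array([ 264.66181754, -538.52647349,  403.52180493]), 'ee_rot': array([ 0.15998158, -0.16021732,  0.68945159, -0.68803548]), 'ft_force': array([ 0.93491172, -0.05115816, -0.62841253]), 'torque': array([ 0.01117054, -0.00831911,  0.00196861]), 'gripper_width': 85.35086935079521}
scene {'fx': 455.1045279564915, 'fy': 455.1045279564915, 'cx': 317.6200373514751, 'cy': 199.85553049931855, 'view': [[0.523, 0.852, 0.014, -294.677], [-0.697, 0.418, 0.583, 340.341], [0.491, -0.315, 0.812, -1539.714], [0.0, 0.0, 0.0, 1.0]]}
cover_left_top [([218.4, 350.9], 0.58)]
cover_right_top [([234.3, 288.5], 0.84)]
handle [([196.0, 305.6], 0.66)]
pointer [([198.6, 321.9], 0.77)]
mark [([190.9, 321.5], 0.63)]
rig [([218.3, 309.6], 0.58), ([218.7, 351.5], 0.53)]
slide [([204.2, 304.4], 0.6)]
top {'fx': 510.6665803683537, 'fy': 510.6665803683537, 'cx': 317.41484634116557, 'cy': 201.39241932918495, 'view': [[0.005, -1.0, 0.011, -19.27], [0.983, 0.007, 0.184, -539.283], [-0.184, 0.009, 0.983, -1428.626], [0.0, 0.0, 0.0, 1.0]]}
cover_left_top [([159.8, 298.9], 0.69)]
cover_right_top [([176.7, 352.9], 0.56)]
handle [([209.4, 317.6], 0.58)]
pointer [([209.6, 299.0], 0.52), ([196.6, 319.6], 0.41)]
mark [([221.1, 293.3], 0.48), ([209.8, 315.5], 0.38), ([274.5, 466.2], 0.19)]
rig [([199.2, 320.5], 0.66)]
slide [([215.1, 313.7], 0.53), ([220.7, 459.8], 0.5), ([218.8, 352.1], 0.17)]
```

Run:
```python
from h import *
for c,(r0,r1,c0,c1) in {'scene':(120,280,220,420),'top':(120,270,220,420)}.items():
    im=np.load(c+'0.npz')['im']
    save(c+'0z',cv2.resize(im[r0:r1,c0:c1],None,fx=4,fy=3.7 if 0 else 3.75 if c=='scene' else 4,interpolation=cv2.INTER_CUBIC)[:600])
```

```text
(no output)
```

View pics/scene0.png

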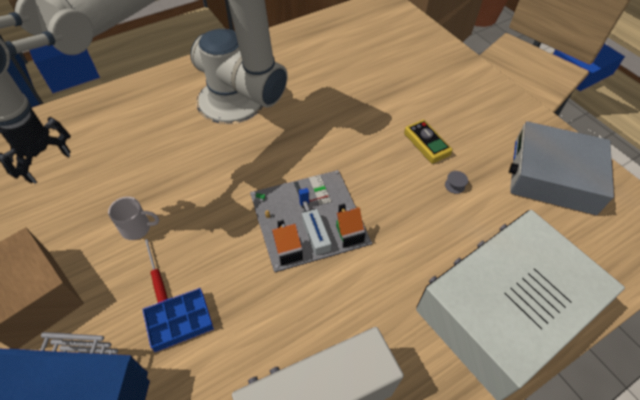

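View pics/top0.png

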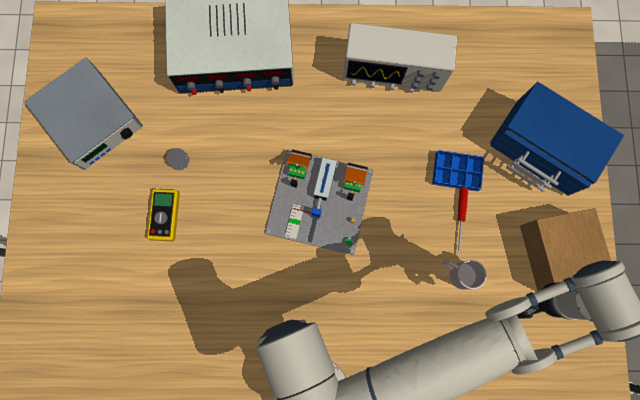

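```bash
sleep 0.1
```

```text
(no output)
```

View pics/top0z.png

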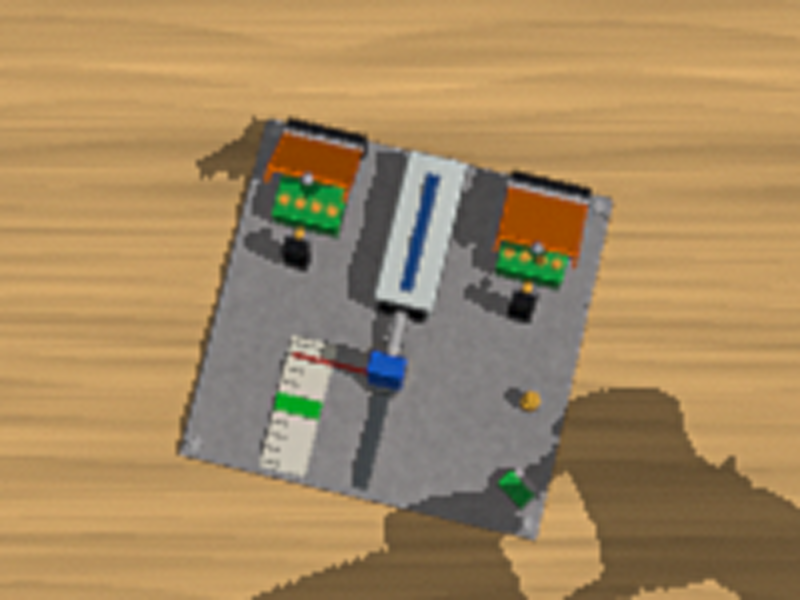

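View pics/scene0z.png

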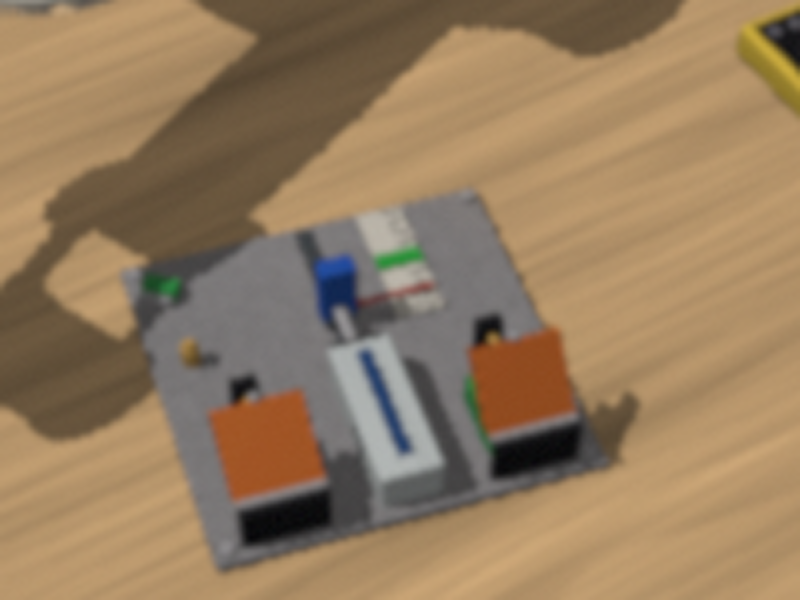

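```bash
cat >> h.py <<'E'
def proj(cm,P):
    P=np.atleast_2d(P); V=np.array(cm['view']); q=P@V[:3,:3].T+V[:3,3]
    return np.c_[cm['cx']+cm['fx']*q[:,0]/-q[:,2], cm['cy']+cm['fy']*-q[:,1]/-q[:,2]]
def ray(cm,u,v,z):  # intersect pixel ray with plane z
    V=np.array(cm['view']);R=V[:3,:3];o=-R.T@V[:3,3]
    d=R.T@np.array([(u-cm['cx'])/cm['fx'],-(v-cm['cy'])/cm['fy'],-1]); return o+d*(z-o[2])/d[2]
def rig2w(p,P):
    x,y,a=p; P=np.atleast_2d(P).astype(float); c,s=np.cos(a),np.sin(a)
    return np.c_[x+c*P[:,0]-s*P[:,1], y+s*P[:,0]+c*P[:,1], P[:,2]]
E
python3 - <<'E'
from h import *
from scipy.optimize import least_squares
C=np.array([[125,135,10],[125,-135,10],[-140,-135,10],[-140,135,10]])
T=np.array([(268,120),(610,200),(535,540),(180,455)])/4+[220,120]
S=np.array([(605,465),(220,570),(125,270),(475,190)])/[4,3.75]+[220,120]
ct,cs=optics.camera_model('top'),optics.camera_model('scene')
for nm,w in {'top':(1,0),'scene':(0,1),'both':(1,1)}.items():
    f=lambda p:np.r_[w[0]*(proj(ct,rig2w(p,C))-T).ravel(),w[1]*(proj(cs,rig2w(p,C))-S).ravel()]
    r=least_squares(f,[500,0,0],x_scale=[100,100,1]); print(nm,r.x,np.round(r.fun,1))
p=r.x
# mark from zoom top center (298,406); pointer centre (330,362); handle top centre (385,360)
def w2rig(w): 
    c,s=np.cos(p[2]),np.sin(p[2]);d=w[:2]-p[:2];return np.r_[c*d[0]+s*d[1],-s*d[0]+c*d[1]]
for n,u,z in [('mark',(298,406),11),('pointer',(310,357),22),('handletop',(387,362),75),('plug',(517,487),20),('brass',(529,400),34)]:
    w=ray(ct,u[0]/4+220,u[1]/4+120,z); print(n,w,w2rig(w))
for n,u,z in [('mark',(400,259),11),('pointer',(396,295),22),('handletop',(336,267),75)]:
    w=ray(cs,u[0]/4+220,u[1]/3.75+120,z); print('s',n,w,w2rig(w))
def hinge(y,a,d=45,o=2): return [105-d*np.cos(a),y,50+d*np.sin(a)]
# free-edge corners of covers predicted at angles
for y in (85,-85):
  for a in (.55,.75,.95):
    P=[[105-66*np.cos(a),y+e,50+66*np.sin(a)] for e in(30,-30)]
    print(y,a,((proj(ct,rig2w(p,P))-[220,120])*4).round().tolist(),((proj(cs,rig2w(p,P))-[220,120])*[4,3.75]).round().tolist())
np.save('p.npy',p)
E
```

```text
top [ 5.54068666e+02 -2.47059289e+01 -2.29232248e-01] [-0.6 -0.5  0.8 -0.2  0.3  0.4 -0.5  0.3 -0.  -0.  -0.  -0.  -0.  -0.
 -0.  -0. ]
scene [ 5.59782585e+02 -2.26495407e+01 -2.35936366e-01] [-0.  -0.   0.  -0.  -0.  -0.  -0.  -0.   1.5  0.1 -0.9 -0.  -1.   0.
  0.4 -0.5]
both [ 5.56923046e+02 -2.34486499e+01 -2.32269679e-01] [-0.9 -1.5  0.5 -1.  -0.3 -0.4 -1.  -0.9  0.7 -0.8 -1.5 -0.6 -1.8 -0.4
 -0.5 -1.1]
mark [485.9109728  50.8333556  11.       ] [-86.20388781  55.94122502]
pointer [520.75432155  42.09783224  22.        ] [-50.28540404  55.46076195]
handletop [508.43804304 -14.11918521  75.        ] [-49.33052893  -2.08167439]
plug [ 426.00343472 -109.78756559   20.        ] [-107.52987293 -114.15638167]
brass [ 488.02230527 -117.92964625   34.        ] [ -45.30222926 -107.80389047]
s mark [486.25116556  55.0396664   11.        ] [-86.84106784  60.11288935]
s pointer [520.42020805  30.37438935  22.        ] [-47.91196309  43.97522657]
s handletop [510.64973901 -12.04357397  75.        ] [-47.65600324   0.44730264]
85 0.55 [[260.0, 190.0], [342.0, 210.0]] [[548.0, 325.0], [461.0, 346.0]]
85 0.75 [[262.0, 176.0], [344.0, 195.0]] [[554.0, 325.0], [466.0, 347.0]]
85 0.95 [[265.0, 160.0], [347.0, 179.0]] [[560.0, 329.0], [472.0, 351.0]]
-85 0.55 [[492.0, 245.0], [574.0, 265.0]] [[297.0, 388.0], [206.0, 411.0]]
-85 0.75 [[495.0, 231.0], [578.0, 251.0]] [[301.0, 389.0], [208.0, 412.0]]
-85 0.95 [[499.0, 215.0], [582.0, 235.0]] [[305.0, 394.0], [211.0, 417.0]]
```

Run:
```python
from h import *
from scipy.spatial.transform import Rotation as Ro
s=monitor.observe();print(s['t'],s['position'])
p=np.load('p.npy')
q=s['ee_rot'];R=Ro.from_quat([*q[1:],q[0]]);M=R.as_matrix();print(M.round(3))
a=p[2]
jd=np.array([-np.sin(a),np.cos(a),0])
for sg in(1,-1):
    z=sg*jd;y=np.array([0,0,-1.]);x=np.cross(y,z);Rt=np.c_[x,y,z]
    print(sg,np.degrees((Ro.from_matrix(Rt)*R.inv()).as_rotvec()))
print(rig2w(p,[[60,85,52],[60,-85,52],[-50,0,55],[-86.5,0,55]]))
```

```text
0.8 [ 264.63651225 -538.49381115  404.72572267]
[[-0.897  0.     0.441]
 [-0.441 -0.    -0.897]
 [-0.    -1.     0.   ]]
1 [-1.34299121e-03  4.52044845e-03  1.40519839e+02]
-1 [ 3.53932488e-03  1.05150678e-03 -3.94801614e+01]
[[ 634.87771517   45.45758779   52.        ]
 [ 595.74595163 -119.97730902   52.        ]
 [ 508.2657237   -11.93930773   55.        ]
 [ 472.74587821   -3.53748791   55.        ]]
```

Request:
apply_moves([
  {"delta_pos": [0.028, 0.035, 0], "turn": [0, 0, -3.6], "hand": 0.0},
  {"delta_pos": [0.056, 0.07, 0], "turn": [0, 0, -7.2], "hand": 0.0},
  {"delta_pos": [0.084, 0.105, 0], "turn": [0, 0, -10.8], "hand": 0.0},
  {"delta_pos": [0.112, 0.14, 0], "turn": [0, 0, -14.4], "hand": 0.0},
  {"delta_pos": [0.14, 0.175, 0], "turn": [0, 0, -18], "hand": 0.0},
  {"delta_pos": [0.168, 0.21, 0], "turn": [0, 0, -21.6], "hand": 0.0},
  {"delta_pos": [0.196, 0.245, 0], "turn": [0, 0, -25.2], "hand": 0.0},
  {"delta_pos": [0.224, 0.28, 0], "turn": [0, 0, -28.8], "hand": 0.0},
  {"delta_pos": [0.252, 0.315, 0], "turn": [0, 0, -32.4], "hand": 0.0},
  {"delta_pos": [0.28, 0.35, -0.02], "turn": [0, 0, -36], "hand": 0.0},
  {"delta_pos": [0.3, 0.38, -0.03], "turn": [0, 0, -39.5], "hand": 0.0},
  {"delta_pos": [0.3, 0.38, -0.03], "turn": [0, 0, -39.5], "hand": 0.0},
], newtons=60)

```text
t: 2.0
position: [566.3, -154.8, 372.0]
ee_rot: [-0.082, 0.079, 0.703, -0.702]
ft_force: [-0.7, -0.5, -0.0]
gripper_width: -0.0
```

Run:
```python
from h import *
s=monitor.observe();print(s['t'],s['position'],s['joints'],s['gripper_width'],s['ft_force'])
im,d=optics.capture('wrist');save('w1',im);np.savez('w1.npz',im=im,d=d,**optics.camera_model('wrist'))
```

```text
2.0 [ 566.31854983 -154.7578031   371.95223511] [-3.25166841e-01  5.36749455e-02  1.32771103e+00  1.65625791e-03
  1.76417214e+00  1.47450862e+00] -0.03400554759329879 [-0.65385339 -0.47535506 -0.00416951]
```

View pics/w1.png

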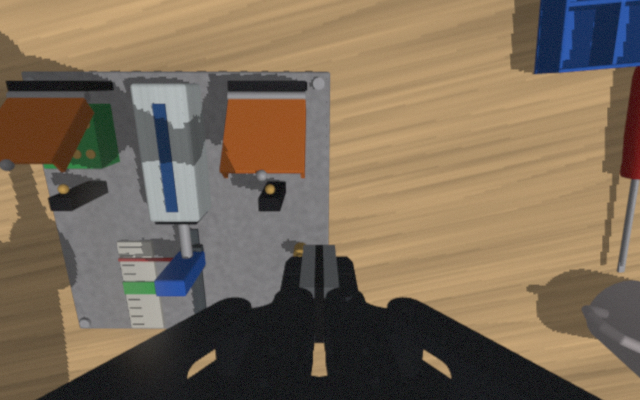

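Run:
```python
from h import *
w=np.load('w1.npz');cm={k:w[k] for k in('fx','fy','cx','cy','view')};d=w['d']
p=np.load('p.npy')
Cn=['FL','FR','NL'];C=[[125,135,10],[125,-135,10],[-140,135,10]]
U=np.array([(23,73),(329,72),(78,328)])
print(proj(cm,rig2w(p,C)).round(1),U)
from scipy.optimize import least_squares
r=least_squares(lambda q:(proj(cm,rig2w(q,C))-U).ravel(),p,x_scale=[100,100,1]);print(r.x,r.fun.round(1))
q=r.x
def w2rig(W):
    c,s=np.cos(q[2]),np.sin(q[2]);e=W[:2]-q[:2];return np.r_[c*e[0]+s*e[1],-s*e[0]+c*e[1]]
for n,u,z in[('mark',(140,288),11),('ptr',(140,260),22),('post R',(272,185),64),('standoffscrew',(319,83),10)]:
    W=ray(cm,*u,z);print(n,W,w2rig(W))
# depth on covers & plates
V=w['view'];Rm=V[:3,:3];o=-Rm.T@V[:3,3];print('cam',o)
def pt(u,v):
    D=d[v,u];return o+Rm.T@np.array([(u-cm['cx'])/cm['fx']*D,-(v-cm['cy'])/cm['fy']*D,-D])
for u,v in[(265,110),(265,135),(265,160),(265,170),(40,105),(40,130),(40,150),(100,230),(165,100),(182,275),(175,282)]:
    W=pt(u,v);print((u,v),W.round(1),w2rig(W).round(1))
```

```text
[[ 16.9  69.8]
 [327.5  71. ]
 [ 76.1 328.3]] [[ 23  73]
 [329  72]
 [ 78 328]]
[ 5.54819875e+02 -2.58599178e+01 -2.31893318e-01] [-2.5 -1.3  1.6  0.8  1.   1.5]
mark [483.17950432  53.65675335  11.        ] [-87.99734148  60.92381849]
ptr [517.69810731  34.60186459  22.        ] [-50.02349191  50.31205679]
post R [ 571.97373087 -119.8564157    64.        ] [ 38.29702752 -87.53818627]
standoffscrew [ 639.4853163  -174.16948737   10.        ] [ 116.48379274 -124.88190953]
cam [ 637.88669595 -173.39562612  341.90127464]
(265, 110) [ 629.5 -130.    63. ] [ 96.6 -84.2]
(265, 135) [ 612.7 -127.2   76.3] [ 79.6 -85.4]
(265, 160) [ 596.9 -124.7   89.2] [ 63.7 -86.6]
(265, 170) [ 590.7 -123.7   93.9] [ 57.4 -87. ]
(40, 105) [671.6  35.1  61. ] [99.6 86.1]
(40, 130) [653.2  28.5  80.4] [83.2 75.5]
(40, 150) [639.7  23.   95.4] [71.4 67.1]
(100, 230) [553.1  69.    9.8] [-23.5  92. ]
(165, 100) [654.1 -54.7  52.3] [103.3  -5.3]
(182, 275) [513.2 -24.5  67.2] [-40.8  -8.3]
(175, 282) [512.1 -21.2  75.7] [-42.6  -5.3]
```

Request:
apply_moves([
  {"delta_pos": [0.016, 0.016, -0.02], "turn": [0, 0, 0], "hand": 0.0},
  {"delta_pos": [0.0325, 0.0315, -0.05], "turn": [0, 0, 0], "hand": 0.0},
  {"delta_pos": [0.0325, 0.0315, -0.075], "turn": [0, 0, 0], "hand": 0.0},
  {"delta_pos": [0.0325, 0.0315, -0.09], "turn": [0, 0, 0], "hand": 0.0},
  {"delta_pos": [0.0325, 0.0315, -0.1], "turn": [0, 0, 0], "hand": 0.0},
  {"delta_pos": [0.0325, 0.0315, -0.108], "turn": [0, 0, 0], "hand": 0.0},
  {"delta_pos": [0.0325, 0.0315, -0.116], "turn": [0, 0, 0], "hand": 0.0},
  {"delta_pos": [0.0325, 0.0315, -0.124], "turn": [0, 0, 0], "hand": 0.0},
  {"delta_pos": [0.0325, 0.0315, -0.13], "turn": [0, 0, 0], "hand": 0.0},
  {"delta_pos": [0.0325, 0.0315, -0.136], "turn": [0, 0, 0], "hand": 0.0},
  {"delta_pos": [0.0325, 0.0315, -0.14], "turn": [0, 0, 0], "hand": 0.0},
  {"delta_pos": [0.0325, 0.0315, -0.14], "turn": [0, 0, 0], "hand": 0.0},
])

```text
t: 3.25
position: [597.8, -125.0, 232.8]
ee_rot: [-0.082, 0.079, 0.703, -0.702]
ft_force: [-0.2, 0.4, 1.0]
gripper_width: 0.0
```

Run:
```python
from h import *
im,d=optics.capture('wrist');save('w2',im)
print(monitor.observe()['ft_force'])
```

```text
[-0.47124858 -0.49946882  1.1399921 ]
```

View pics/w2.png

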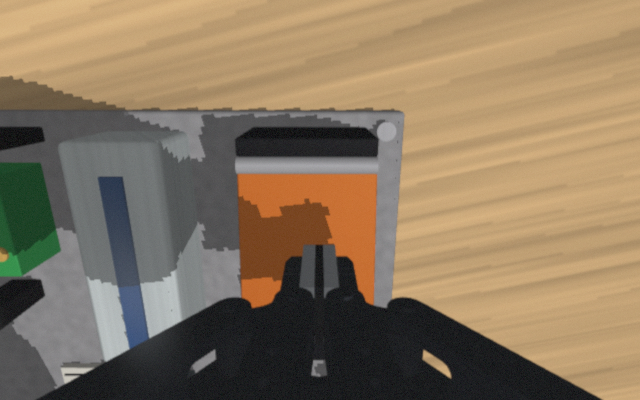

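Request:
apply_moves([
  {"delta_pos": [0, 0.002, -0.004], "turn": [0, 0, 0], "hand": 0.0},
  {"delta_pos": [0, 0.002, -0.006], "turn": [0, 0, 0], "hand": 0.0},
  {"delta_pos": [0, 0.002, -0.008], "turn": [0, 0, 0], "hand": 0.0},
  {"delta_pos": [0, 0.002, -0.009], "turn": [0, 0, 0], "hand": 0.0},
  {"delta_pos": [0, 0.002, -0.009], "turn": [0, 0, 0], "hand": 0.0},
])

```text
t: 3.8
position: [598.1, -123.1, 225.3]
ee_rot: [-0.081, 0.08, 0.703, -0.702]
ft_force: [-2.7, -1.2, 6.8]
gripper_width: 0.2
```

Request:
apply_moves([
  {"delta_pos": [0, 0, -0.003], "turn": [0, 0, 0], "hand": 0.0},
  {"delta_pos": [0, 0, -0.004], "turn": [0, 0, 0], "hand": 0.0},
  {"delta_pos": [0, 0, -0.004], "turn": [0, 0, 0], "hand": 0.0},
])

```text
t: 4.1
position: [597.9, -123.1, 224.8]
ee_rot: [-0.081, 0.081, 0.702, -0.702]
ft_force: [-8.2, 0.9, 16.7]
gripper_width: -0.2
```

Request:
apply_moves([
  {"delta_pos": [0, 0, 0.03], "turn": [0, 0, 0], "hand": 0.0},
  {"delta_pos": [0, 0, 0.075], "turn": [0, 0, 0], "hand": 0.0},
  {"delta_pos": [0.01, 0.04, 0.11], "turn": [0, 0, 0], "hand": 0.0},
  {"delta_pos": [0.02, 0.083, 0.11], "turn": [0, 0, 0], "hand": 0.0},
  {"delta_pos": [0.03, 0.125, 0.11], "turn": [0, 0, 0], "hand": 0.0},
  {"delta_pos": [0.0395, 0.165, 0.1], "turn": [0, 0, 0], "hand": 0.0},
  {"delta_pos": [0.0395, 0.165, 0.085], "turn": [0, 0, 0], "hand": 0.0},
  {"delta_pos": [0.0395, 0.165, 0.085], "turn": [0, 0, 0], "hand": 0.0},
])

```text
t: 4.9
position: [637.0, 43.0, 306.0]
ee_rot: [0.082, -0.078, -0.702, 0.703]
ft_force: [-0.4, -0.3, -0.4]
gripper_width: -0.2
```

Run:
```python
from h import *
im,d=optics.capture('wrist');save('w3',im)
im,d=optics.capture('top');save('t3',cv2.resize(im[120:270,220:420],None,fx=4,fy=4))
```

```text
(no output)
```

View pics/w3.png

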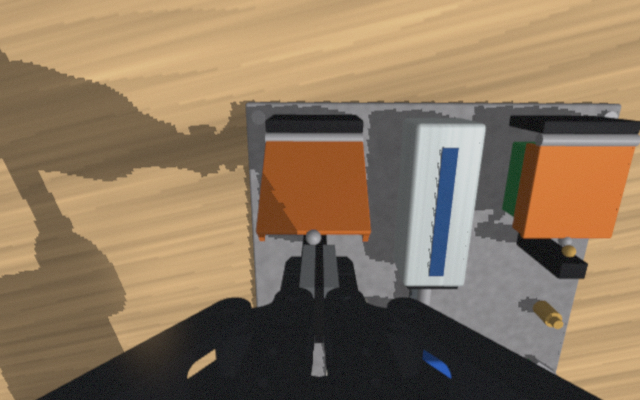

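View pics/t3.png

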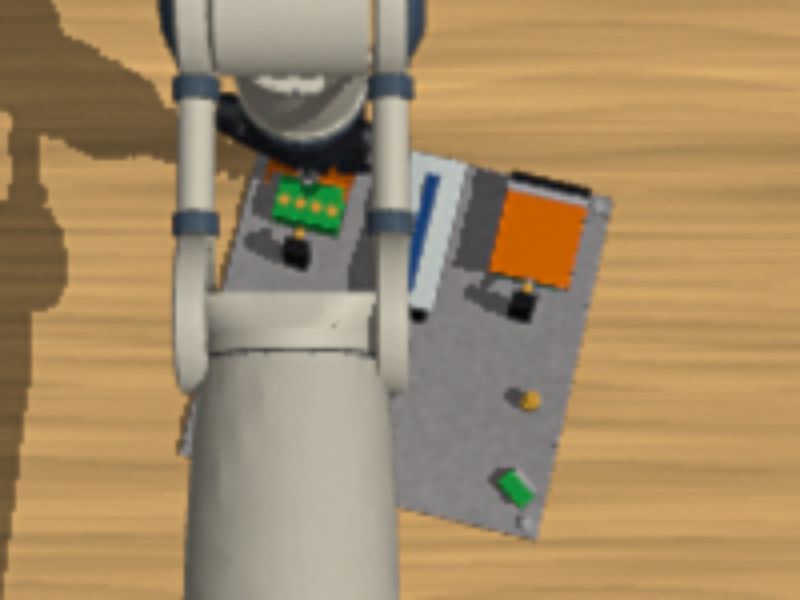

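```bash
cat >> h.py <<'E'
Q=np.array([555,-25.5,-0.232])
def w2rig(W,q=Q):
    c,s=np.cos(q[2]),np.sin(q[2]);e=np.asarray(W)[:2]-q[:2];return np.r_[c*e[0]+s*e[1],-s*e[0]+c*e[1],W[2]]
def pt(cm,d,u,v):
    V=np.array(cm['view']);R=V[:3,:3];o=-R.T@V[:3,3];D=d[v,u]
    return o+R.T@np.array([(u-cm['cx'])/cm['fx']*D,-(v-cm['cy'])/cm['fy']*D,-D])
E
python3 - <<'E'
from h import *
cm=optics.camera_model('wrist');im,d=optics.capture('wrist')
for u,v in[(570,145),(570,160),(570,190),(570,210),(568,230),(600,230),(568,252),(566,241),(585,270),(315,160),(315,200),(315,225),(313,238),(450,250)]:
    print((u,v),w2rig(pt(cm,d,u,v)).round(1))
s=monitor.observe();print(s['position'])
E
```

```text
(570, 145) [104.  -72.8  54. ]
(570, 160) [ 94.3 -75.7  52.6]
(570, 190) [ 74.2 -80.5  51.7]
(570, 210) [ 60.3 -83.6  51.4]
(568, 230) [ 45.8 -85.5  51.1]
(600, 230) [  46.1 -106.7   51.6]
(568, 252) [ 33.6 -82.2  59.7]
(566, 241) [  19.7 -116.    10.8]
(585, 270) [ -12.5 -146.4   -0.4]
(315, 160) [96.1 85.8 63.8]
(315, 200) [78.1 85.7 86.7]
(315, 225) [67.7 85.6 98.1]
(313, 238) [ 63.5  86.5 105.6]
(450, 250) [30.4 -7.4 50.3]
[637.35556878  40.78633399 309.77675004]
```

Request:
apply_moves([
  {"delta_pos": [0.012, -0.001, -0.015], "turn": [0, 0, 0], "hand": 0.0},
  {"delta_pos": [0.012, -0.001, -0.027], "turn": [0, 0, 0], "hand": 0.0},
  {"delta_pos": [0.012, -0.001, -0.036], "turn": [0, 0, 0], "hand": 0.0},
  {"delta_pos": [0.012, -0.001, -0.043], "turn": [0, 0, 0], "hand": 0.0},
  {"delta_pos": [0.012, -0.001, -0.05], "turn": [0, 0, 0], "hand": 0.0},
  {"delta_pos": [0.01, 0.0, -0.056], "turn": [0, 0, 0], "hand": 0.0},
  {"delta_pos": [0.008, 0.0, -0.062], "turn": [0, 0, 0], "hand": 0.0},
  {"delta_pos": [0.004, 0.001, -0.067], "turn": [0, 0, 0], "hand": 0.0},
  {"delta_pos": [0.0, 0.002, -0.071], "turn": [0, 0, 0], "hand": 0.0},
  {"delta_pos": [0.0, 0.002, -0.075], "turn": [0, 0, 0], "hand": 0.0},
  {"delta_pos": [0.0, 0.002, -0.078], "turn": [0, 0, 0], "hand": 0.0},
])

```text
t: 6.15
position: [637.0, 43.0, 232.3]
ee_rot: [0.081, -0.081, -0.702, 0.702]
ft_force: [-4.0, 0.2, 7.9]
gripper_width: 0.2
```

Request:
apply_moves([
  {"delta_pos": [0, 0, -0.004], "turn": [0, 0, 0], "hand": 0.0},
  {"delta_pos": [0, 0, -0.006], "turn": [0, 0, 0], "hand": 0.0},
  {"delta_pos": [0, 0, -0.008], "turn": [0, 0, 0], "hand": 0.0},
  {"delta_pos": [0, 0, -0.01], "turn": [0, 0, 0], "hand": 0.0},
  {"delta_pos": [0, 0, -0.011], "turn": [0, 0, 0], "hand": 0.0},
  {"delta_pos": [0, 0, -0.011], "turn": [0, 0, 0], "hand": 0.0},
])

```text
t: 6.75
position: [636.8, 43.1, 224.8]
ee_rot: [-0.081, 0.081, 0.703, -0.702]
ft_force: [-9.4, 0.3, 16.9]
gripper_width: 0.4
```

Request:
apply_moves([
  {"delta_pos": [0, 0, 0.03], "turn": [0, 0, 0], "hand": 0.0},
  {"delta_pos": [0, 0, 0.075], "turn": [0, 0, 0], "hand": 0.0},
  {"delta_pos": [-0.035, -0.015, 0.095], "turn": [0, 0, 0], "hand": 0.04},
  {"delta_pos": [-0.07, -0.03, 0.095], "turn": [0, 0, 0], "hand": 0.06},
  {"delta_pos": [-0.1, -0.044, 0.095], "turn": [0, 0, 0], "hand": 0.06},
  {"delta_pos": [-0.1305, -0.057, 0.095], "turn": [0, 0, 0], "hand": 0.06},
  {"delta_pos": [-0.1305, -0.057, 0.095], "turn": [0, 0, 0], "hand": 0.06},
  {"delta_pos": [-0.1305, -0.057, 0.095], "turn": [0, 0, 0], "hand": 0.06},
])

```text
t: 7.55
position: [506.2, -14.1, 319.9]
ee_rot: [-0.081, 0.082, 0.703, -0.702]
ft_force: [-0.1, -0.3, 0.2]
gripper_width: 59.7
```

Run:
```python
from h import *
s=monitor.observe();print(s['position'],s['gripper_width'])
cm=optics.camera_model('wrist');im,d=optics.capture('wrist');save('w4',im);np.savez('w4.npz',im=im,d=d,**cm)
from scipy.spatial.transform import Rotation as Ro
q=s['ee_rot'];M=Ro.from_quat([*q[1:],q[0]]).as_matrix();print(M.round(3)); print(w2rig(s['position']))
```

```text
[506.15980345 -14.05503204 319.93621309] 59.70076514835108
[[-0.974  0.001 -0.228]
 [ 0.228  0.    -0.974]
 [-0.001 -1.    -0.001]]
[-5.01631715e+01 -9.12128259e-02  3.19936213e+02]
```

View pics/w4.png

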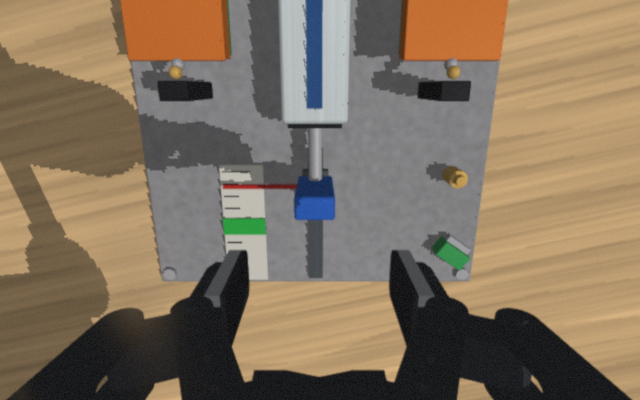

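Run:
```python
from h import *
w=np.load('w4.npz');cm={k:w[k] for k in('fx','fy','cx','cy','view')};im=w['im'].astype(int);d=w['d']
# green mark and red pointer segmentation
g=(im[...,1]>im[...,0]+60)&(im[...,1]>im[...,2]+60);g[:,300:]=0;g[:200]=0
r=(im[...,0]>im[...,1]+60)&(im[...,0]>im[...,2]+60);r[:,300:]=0;r[:150]=0;r[220:]=0
b=(im[...,2]>im[...,0]+60);b[:150]=0;b[:,350:]=0
for n,m,z in(('mark',g,10.5),('ptr',r,22)):
    v,u=np.nonzero(m);print(n,m.sum(),u.min(),u.max(),v.min(),v.max(),v.mean(),u.mean(), w2rig(ray(cm,u.mean(),v.mean(),z)))
# mark per column at u 235..255 ; pointer
for uu in (230,244,260):
    vg=np.nonzero(g[:,uu])[0];vr=np.nonzero(r[:,uu])[0]
    print(uu,vg.min(),vg.max(),vr.min(),vr.max(),[w2rig(ray(cm,uu,x,10.5))[0].round(1) for x in(vg.min()-.5,vg.max()+.5)],w2rig(ray(cm,uu,vr.mean(),22))[0].round(1), w2rig(ray(cm,uu,vr.mean(),24))[0].round(1))
for u,v in[(315,208),(300,195),(244,226),(265,186),(180,50),(450,50),(315,60)]: print((u,v),w2rig(pt(cm,d,u,v)).round(1))
v,u=np.nonzero(b);print(u.min(),u.max(),v.min(),v.max())
for u,v in[(295,218),(335,218)]: print(w2rig(ray(cm,u,v,75)))
```

```text
mark 623 223 264 219 233 225.95505617977528 243.73033707865167 [-86.27885003  61.96717248  10.5       ]
ptr 233 223 295 185 188 186.40772532188842 254.5579399141631 [-49.14582426  49.19613816  22.        ]
230 219 233 185 188 [np.float64(-79.7), np.float64(-93.0)] -49.3 -48.7
244 219 233 185 188 [np.float64(-79.7), np.float64(-93.0)] -49.2 -48.7
260 219 233 185 188 [np.float64(-79.7), np.float64(-93.0)] -49.2 -48.7
(315, 208) [-48.8   2.3  74. ]
(300, 195) [-40.9  11.7  72. ]
(244, 226) [-84.5  60.7  15.2]
(265, 186) [-48.6  41.1  22.7]
(180, 50) [45.6 85.3 51.1]
(450, 50) [ 45.8 -80.   52.6]
(315, 60) [40.   2.4 50.6]
295 334 177 219
[-55.2038723  14.9289718  75.       ]
[-55.15667804 -10.34353461  75.        ]
```

Request:
apply_moves([
  {"delta_pos": [0.002, 0.002, -0.03], "turn": [0, 0, 0], "hand": 0.06},
  {"delta_pos": [0.002, 0.002, -0.06], "turn": [0, 0, 0], "hand": 0.06},
  {"delta_pos": [0.002, 0.002, -0.085], "turn": [0, 0, 0], "hand": 0.06},
  {"delta_pos": [0.002, 0.002, -0.1], "turn": [0, 0, 0], "hand": 0.06},
  {"delta_pos": [0.002, 0.002, -0.108], "turn": [0, 0, 0], "hand": 0.06},
  {"delta_pos": [0.002, 0.002, -0.108], "turn": [0, 0, 0], "hand": 0.03},
  {"delta_pos": [0.002, 0.002, -0.108], "turn": [0, 0, 0], "hand": 0.01},
  {"delta_pos": [0.002, 0.002, -0.108], "turn": [0, 0, 0], "hand": 0.01},
  {"delta_pos": [0.002, 0.002, -0.108], "turn": [0, 0, 0], "hand": 0.01},
], newtons=60)

```text
t: 8.5
position: [509.2, -11.8, 213.6]
ee_rot: [-0.08, 0.082, 0.703, -0.702]
ft_force: [-0.3, 0.4, 2.9]
gripper_width: 25.1
```

Run:
```python
from h import *
s=monitor.observe();print(s['position'],s['gripper_width'],s['ft_force'])
cm=optics.camera_model('wrist');im,d=optics.capture('wrist');save('w5',im);np.savez('w5.npz',im=im,d=d,**cm)
```

```text
[509.19969911 -11.7925117  213.55905089] 25.12202411593071 [-0.25959707  0.36758203  2.86034189]
```

View pics/w5.png

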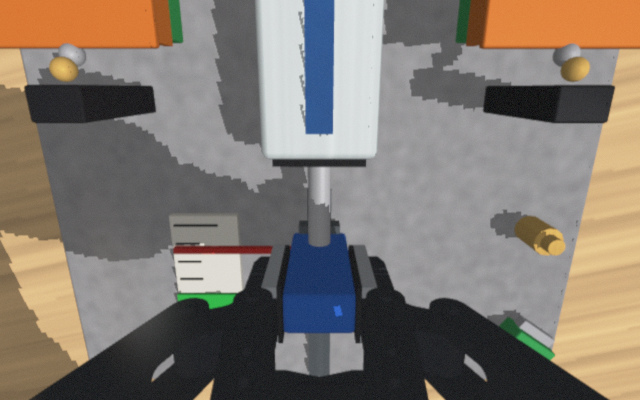

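Request:
apply_moves([
  {"delta_pos": [-0.004, 0.001, 0], "turn": [0, 0, 0], "hand": 0.0},
  {"delta_pos": [-0.01, 0.0024, 0], "turn": [0, 0, 0], "hand": 0.0},
  {"delta_pos": [-0.016, 0.0038, 0], "turn": [0, 0, 0], "hand": 0.0},
  {"delta_pos": [-0.022, 0.0052, 0], "turn": [0, 0, 0], "hand": 0.0},
  {"delta_pos": [-0.028, 0.0066, 0], "turn": [0, 0, 0], "hand": 0.0},
  {"delta_pos": [-0.033, 0.0078, 0], "turn": [0, 0, 0], "hand": 0.0},
  {"delta_pos": [-0.036, 0.0085, 0], "turn": [0, 0, 0], "hand": 0.0},
  {"delta_pos": [-0.036, 0.0085, 0], "turn": [0, 0, 0], "hand": 0.0},
  {"delta_pos": [-0.036, 0.0085, 0], "turn": [0, 0, 0], "hand": 0.0},
], newtons=80)

```text
t: 9.45
position: [473.4, -3.4, 213.7]
ee_rot: [-0.079, 0.084, 0.703, -0.702]
ft_force: [6.9, -0.2, -4.6]
gripper_width: 24.8
```

Run:
```python
from h import *
s=monitor.observe();print(s['position'],s['gripper_width'],s['ft_force'])
for c in('wrist','top','scene'):
    cm=optics.camera_model(c);im,d=optics.capture(c);save(c+'6',im if c=='wrist' else cv2.resize(im[120:270,220:420],None,fx=4,fy=4,interpolation=cv2.INTER_CUBIC));np.savez(c+'6.npz',im=im,d=d,**cm)
    for l in('pointer','mark','handle'): print(c,l,[(np.round(r['at'],1).tolist(),round(float(r['p']),2)) for r in nets.spot_point(c,l)][:2])
```

```text
[473.44918299  -3.42989471 213.66357689] 24.849682845535238 [ 6.85691767 -0.21058336 -4.6024927 ]
wrist pointer [([249.1, 202.9], 0.7)]
wrist mark [([239.7, 205.7], 0.55)]
wrist handle [([282.7, 320.3], 0.81), ([231.5, 320.2], 0.38)]
top pointer []
top mark []
top handle []
scene pointer [([187.7, 321.0], 0.67)]
scene mark [([192.5, 319.7], 0.59)]
scene handle [([185.3, 301.7], 0.76)]
```

View pics/wrist6.png

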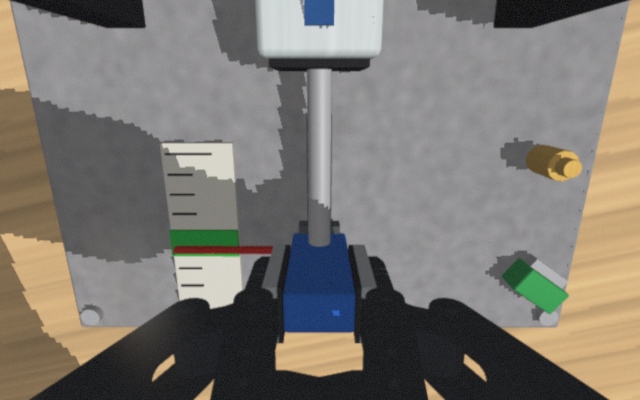

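View pics/scene6.png

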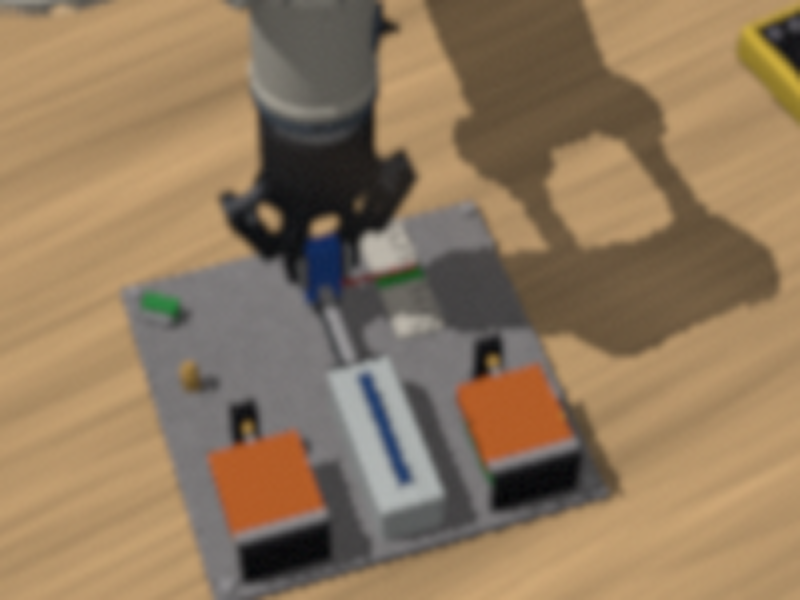

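View pics/top6.png

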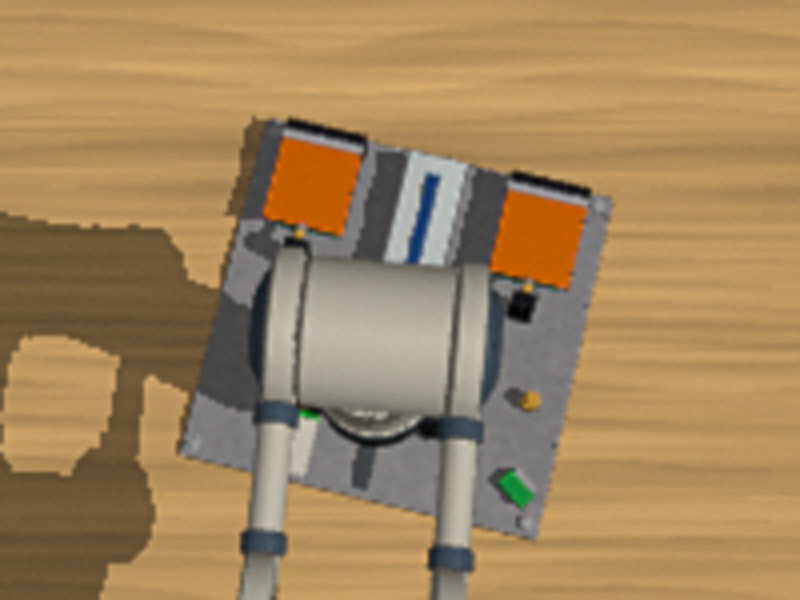

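Run:
```python
from h import *
w=np.load('wrist6.npz');cm={k:w[k] for k in('fx','fy','cx','cy','view')};im=w['im'].astype(int);d=w['d']
g=(im[...,1]>im[...,0]+40)&(im[...,1]>im[...,2]+40)
r=(im[...,0]>im[...,1]+60)&(im[...,0]>im[...,2]+60)
for u in(185,205,225):
    vg=np.nonzero(g[200:270,u])[0]+200;vr=np.nonzero(r[200:270,u])[0]+200
    me=w2rig(ray(cm,u,vg.min()-.5,10.5)); mn=w2rig(ray(cm,u,vg.max()+.5,10.5)); print(vg.min(),vg.max(),vr.min(),vr.max(),'mark edges',me.round(1),mn.round(1),'ptr',w2rig(ray(cm,u,vr.mean(),22)).round(1),'depth ptr',w2rig(pt(cm,d,u,int(vr.mean()))).round(1),'depthmark',w2rig(pt(cm,d,u,235)).round(1))
# scene
cs=optics.camera_model('scene')
print('scene ptr nets',w2rig(ray(cs,321.0,187.7,22)),'mark',w2rig(ray(cs,319.7,192.5,10.5)))
# scene pixel: pointer zoom (400,274), mark far(robot-remote) edge
s=np.load('scene6.npz')['im'].astype(int)
for u in range(316,326):
    print(u,[ (v,s[v,u].tolist()) for v in range(184,194)] if u in(318,321,324) else '')
```

```text
230 255 248 252 mark edges [-79.2  71.6  10.5] [-93.9  73.2  10.5] ptr [-85.3  68.2  22. ] depth ptr [-85.5  68.3  21.7] depthmark [-80.2  69.9  15.5]
230 255 248 252 mark edges [-79.2  61.4  10.5] [-93.9  62.7  10.5] ptr [-85.3  58.4  22. ] depth ptr [-85.   58.2  22.7] depthmark [-79.9  59.8  16. ]
230 256 248 252 mark edges [-79.2  51.1  10.5] [-94.4  52.2  10.5] ptr [-85.3  48.7  22. ] depth ptr [-85.4  48.7  21.7] depthmark [-80.   49.8  15.8]
scene ptr nets [-81.38494062  64.0243328   22.        ] mark [-74.3657229   57.99094984  10.5       ]
316 
317 
318 [(184, [182, 177, 166]), (185, [179, 168, 158]), (186, [164, 143, 133]), (187, [126, 99, 89]), (188, [77, 73, 47]), (189, [39, 76, 32]), (190, [47, 84, 49]), (191, [76, 91, 71]), (192, [97, 99, 89]), (193, [105, 102, 95])]
319 
320 
321 [(184, [157, 148, 139]), (185, [151, 134, 126]), (186, [126, 103, 96]), (187, [83, 73, 54]), (188, [44, 72, 31]), (189, [40, 82, 42]), (190, [66, 89, 64]), (191, [91, 96, 84]), (192, [100, 99, 91]), (193, [105, 101, 95])]
322 
323 
324 [(184, [122, 118, 114]), (185, [108, 103, 96]), (186, [79, 82, 67]), (187, [50, 77, 45]), (188, [39, 82, 42]), (189, [61, 88, 60]), (190, [83, 93, 78]), (191, [91, 90, 83]), (192, [90, 87, 82]), (193, [94, 91, 86])]
325
```

Run:
```python
from h import *
cm=optics.camera_model('wrist');im,d=optics.capture('wrist');im=im.astype(int)
r=(im[...,0]>im[...,1]+60)&(im[...,0]>im[...,2]+60);vr=np.nonzero(r[200:270,205])[0]+200
print(vr.min(),vr.max(),w2rig(ray(cm,205,vr.mean(),22)))
s=monitor.observe();print(s['t'],s['position'],np.abs(s['qvel']).max(),s['ft_force'],s['gripper_width'])
cm=optics.camera_model('scene');im,d=optics.capture('scene')
import itertools
for y in(85,-85):
    for x in(90,75,60,48):
        u,v=proj(cm,rig2w(Q,[[x,y,52]]))[0].round().astype(int);print(y,x,w2rig(pt(cm,d,u,v)).round(1))
```

```text
247 252 [-84.95344295  58.39870296  22.        ]
10.1 [473.56447035  -3.44694378 213.65415347] 0.0021127114937331574 [ 6.82497413 -1.18581861 -4.16533004] 25.03020743290825
85 90 [90.1 85.6 50.9]
85 75 [77.4 84.4 56.7]
85 60 [62.9 84.4 54.6]
85 48 [46.6 85.  50. ]
-85 90 [ 90.9 -84.9  54.7]
-85 75 [ 74.5 -85.5  53.1]
-85 60 [ 60.9 -84.4  50.8]
-85 48 [ 50.4 -86.6  55.2]
```

Both covers are level, the pointer is over the mark, and the slide is steady, so I am handing in.

```bash
python3 -c "
from h import *
print(bot.sign_off())"
```

```text
the job is handed in; nothing more can be done
None
```

I pressed both orange covers shut, then pulled the blue handle out about 36 mm until the red pointer stood over the green mark. I handed in at about 10 s with the gripper still holding the handle at an 80 N grip setting.

- **Covers:** Both stayed shut on their own. The last scene depth readings put both plates level at 50–57 mm, though that camera's depth is noisy to a few mm. The wrist depth after the press read 51–54 mm for the right cover. A single wrist depth point on each cover just before the grip read 51–53 mm.
- **Pointer:** The last wrist picture puts it at rig x about -85.0 mm. The mark's centre is between -84.5 and -86.5 mm, so they are within about 1.5 mm (limit 7.5 mm).
- **Hold:** The slide was steady, with the largest joint speed 0.002 rad/s. The wrist force was about 7 N along the pull and the finger opening was 25 mm.
- **Other things:** None of my moves touched a bystander that I could see, and the plug and standoff look unmoved in the last pictures. I did not re-measure the objects further out on the bench.

**Disagreements:**
- The depth camera put the scale at about 15.5 mm high, against the 10.5 mm I assumed. That is the source of the spread in the mark's position.
- The network's points in the coarse scene view put the mark about 7 mm from the pointer, with the mark about 10 mm from where the wrist pictures put it. I trusted the closer wrist pictures, where the pointer visibly lies on the green band.

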